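# Fold up the parts tray and load the boxed tube

## Task

Set up the fold-flat metal parts tray on the bench: raise its two side walls fully upright first, then raise the front wall (the one nearest the robot) fully upright so that its end lips close over them. Then set the small white tube carton down inside the finished tray, the same way up as it stood, flat on the tray's floor, with all walls still standing and nothing holding it; put it down gently, do not drop it, and leave the black pedal where it lies.

Things in the scene. Friction and masses are not known exactly. Their poses are not given: they have to be found in the camera images.
- tray: Fold-flat bare aluminium tray, fixed to the bench. Origin: centre of its underside, on the bench; -x is its front, +y its left, z up. Floor 160 (x) by 200 mm (y), 10 mm above the origin. Back wall (+x) fixed, 70 mm high. Three walls hinged 10 mm above the origin along y = +102 mm, y = -102 mm and x = -82 mm start leaning far outward, free edges 30 to 60 mm above the bench.
- left_wall (a joint): Angle of the left (+y) wall: 0 = lying flat outward, 1.571 = upright, end stop 1.60. All three walls: 4 mm sheet, 70 mm from hinge to free edge, which has a bead 8 mm thick; the stiff hinge (1 to 2 N at the free edge) stays where it is left. Side walls are 160 mm wide.
- right_wall (a joint): Angle of the right (-y) wall, same meaning.
- front_wall (a joint): Angle of the front (-x) wall, same meaning. It is 216 mm wide, with 14 mm lips at its two ends that stand up from its inner face and close over the outside of the side walls.
- left_rim (a point): Middle of the left wall's free edge.
- right_rim (a point): Middle of the right wall's free edge.
- front_rim (a point): Middle of the front wall's free edge.
- carton: Small white carton with a coloured band along its foot (boxed inner tube), 45 mm (its x) by 100 mm (its y) by 50 mm high, 0.1 to 0.2 kg, rigid. Origin: centre of its underside; z up. Stands flat on the bench to the left or to the right of the tray.
- pedal: Black bicycle pedal, 78 x 94 x 22 mm, origin under its centre; lies on the other side of the tray from the carton. Leave alone.
Not all that is in view belongs to the job. Several things have the shape of the carton; the one meant has the colours described above.

How it is judged:
By the outcome, as a careful person would: the job done as asked, in the order asked, and still so for the second after the job is handed in, with the robot touching nothing.
It also fails if it takes over 70 s, if anything falls off the work surface, if the arm or the gripper's body presses on something with over 40 N, if the wrist force passes 120 N, or if a joint passes its speed limit or range.

## Robot

A 6-joint arm with a two-finger parallel gripper is mounted at the origin on a cart in front of the work surface, level with it; the furniture and walls round the work are solid. World frame = base frame: x ahead of the robot, y to its left, z up, the work surface at z = 0. Lengths are in m, angles in degrees, forces in N, time in s.
With the tool pointing down it reaches from about 0.3 to 0.75 m from the base axis. Payload 8.5 kg.
Tool frame: the origin (TCP) lies on the centre line of the jaws, within the pads' length; the fingertips stand env.tcp_to_tips ahead of it and the grasp point (between the pads) lies 8 mm behind it (env.tcp_to_tips is the distance from the TCP to the fingertips, in m); z points along the fingers, y is the direction in which the jaws open and shut (so a half turn about z gives the same grasp; the last joint's range is limited). The gripper opens to 85 mm and grips with 20 to 120 N. Pads are 22 mm wide; open, the fingers measure 114 mm over their backs; the gripper's body (76 mm by 85 mm) begins 54 mm behind the grasp point. The pads swing forward as they close: fully open they stand 13 mm farther back than shut.
Start: joints at [-79.83, 21.807, 74.336, -0, 83.858, -12.336], TCP at [0.211, -0.508, 0.242] pointing down, gripper open.
Joint ranges: [-178.18, 178.18], [-50.72, 133.34], [12.68, 142.11], [-81.47, 261.47], [9.98, 163.14], [-165.26, 165.26]. Speed limits (degrees/s): [136.94, 136.94, 180, 180, 180, 180].

## Interface

Orientations are given as a 3x3 rotation matrix whose columns are the frame's x, y, z axes.
In Python, from rig import env gives the robot as it stands. The module is installed in compiled form; this text tells all that it offers.
- The arm moves only by the tool carry_out, never from a script. Its argument "rows" is a list of rows, each an object of numbers: "tx", "ty", "tz": the shift along the tool's x, y, z in cm; "yaw": the turn about the tool's z in rad. In form: [{"tx": .., "ty": .., "tz": .., "yaw": ..}, ...]. A call has 1 to 12 rows; each row shifts and turns the pose as measured when the row begins, along the tool's axes as they then stand; what a row does not reach is not made up. A row lasts 1/10 s, in which the tool goes at most 50 mm and 8.59 degrees, less where a joint would pass 70% of its speed; a pose out of reach is approached as far as the arm can. A call is refused whole if a number of a shift passes 5 or a number of a turn 0.15, either way. A call with a gripper value outside its range is refused whole. "jaw" is the closure, from -1 (fully open) to 1 (shut), set as the call begins (left out, the last holds). The fingers move at their own pace and stop on an object; "squeeze" is the grip in N (left out, the last holds). Time passes only in rows, so rows that do not move let the fingers close. It gives the time, the measured TCP pose, the force and the opening at its end, in the units of the state.
- env.observe(): the state, without advancing time (a new reading comes with each control period).
- env.get_image(name): name is "scene" or "top" or "wrist"; returns the picture (400x640x3 uint8, red, green, blue); there is no depth.
- env.camera_params(name): a dict with "vertical_fov" (degrees; the focal length in pixels is half the picture's height over the tangent of half this angle, whatever the lens; pixels are square), "cx", "cy" (the principal point, pixels), "view" (4x4, takes a point from world to camera coordinates). Camera axes: x right, y up, looking along -z (the intrinsics and any distortion apply to the point x, -y, -z); pixel columns grow to the right and rows downward; lengths in m; the calibration is good to about 2 mm. The wrist camera is an equidistant fisheye: a pixel r from the principal point sees the ray r / f radians off the axis. A picture is of the moment at which its call begins: read the wrist's pose just before it. camera_params takes no time and is no camera call; for the wrist camera it gives the pose at the moment of the call.
- env.close_job(): hands the job in, once; it reports no verdict.
The state is a dict: "time_s": time; "q": joint angles; "qvel": joint speeds; "joint_efforts": joint torques, N m; "position": TCP position; "tool_rot": TCP orientation; "ft_force": force on the tool from outside, world axes, zero at the start; "wrist_torque": the same for the moment, N m; "grip_width": finger opening in m.
Only numpy, scipy, OpenCV 4.12 (cv2) and the standard library are available. Lean on these libraries where they do the work, as an engineer would, in place of code of your own. Each camera call takes 0.05 s, during which the arm holds its last target. There are 200 camera calls.

## Working session

There is one attempt and no reset: what is moved stays moved. The work goes in short steps, Python scripts to look and compute and a tool call to move; the robot and the scene stay as the last step left them, time stands still between calls to the robot, and variables do not carry over. Pictures are saved under pics/ and viewed, about 8 in all and at most 12, crops included, and the job is handed in when it is done.

Besides the shell and the picture viewer there is one more tool, called after ">>>" by a JSON object that holds its "op" and its "data", one argument or row to a line. carry_out: Moves the arm, as the interface text tells. Its arguments: {"type":"object","properties":{"rows":{"type":"array","items":{"type":"object","properties":{"tx":{"type":"number"},"ty":{"type":"number"},"tz":{"type":"number"},"yaw":{"type":"number"}}}},"jaw":{"type":"number"},"squeeze":{"type":"number"}},"required":["rows"]}

```bash
mkdir -p pics; cat > h.py <<'E'
import numpy as np, cv2
from rig import env
def f(p): return 200/np.tan(np.radians(p['vertical_fov'])/2)
def ray(p,u,v,fish=False):
    x,y=(u-p['cx'])/f(p),(v-p['cy'])/f(p)
    if fish:
        r=np.hypot(x,y); s=np.sin(r)/r if r>1e-9 else 1; d=np.array([x*s,y*s,np.cos(r)])
    else: d=np.array([x,y,1.])
    V=np.array(p['view']); R=V[:3,:3]; return -R.T@V[:3,3], R.T@(d*[1,-1,-1])
def plane(p,u,v,z,fish=False):
    o,d=ray(p,u,v,fish); return o+d*(z-o[2])/d[2]
def proj(p,X,fish=False):
    V=np.array(p['view']); c=(V[:3,:3]@np.asarray(X,float)+V[:3,3])*[1,-1,-1]
    if fish:
        r=np.hypot(c[0],c[1]); t=np.arctan2(r,c[2]); return c[:2]/r*t*f(p)+[p['cx'],p['cy']]
    return c[:2]/c[2]*f(p)+[p['cx'],p['cy']]
def save(n,im): cv2.imwrite('pics/'+n+'.png',im[:,:,::-1])
E
python3 - <<'E'
from h import *
s=env.observe(); print(s, env.tcp_to_tips)
for n in ('scene','top'):
    im=env.get_image(n); save(n+'0',im); p=env.camera_params(n); print(n,p)
E
```

```text
{'time_s': 0.0, 'q': array([-7.98292836e+01,  2.18411491e+01,  7.43860523e+01,  1.09330982e-03,
        8.38584191e+01, -1.23359208e+01]), 'qvel': array([-0.11919022, -0.05532497,  0.09435892, -0.05593495, -0.08026478,
       -0.02647253]), 'joint_efforts': array([ 3.59807000e-04, -4.48466206e+01, -2.31276619e+01, -9.42481438e-05,
        4.74857516e-03,  9.46558544e-06]), 'position': array([ 0.21048417, -0.50782125,  0.24170264]), 'tool_rot': array([[ 9.23836024e-01,  3.82788376e-01, -2.45202163e-04],
       [ 3.82788305e-01, -9.23834910e-01,  1.47422633e-03],
       [ 3.37790382e-04, -1.45580391e-03, -9.99998883e-01]]), 'ft_force': array([ 0.34744906, -0.85707962,  0.41463921]), 'wrist_torque': array([ 0.01802759,  0.01421674, -0.05075948]), 'grip_width': 0.0852488424252161} 0.011
scene {'vertical_fov': 49.63773963798363, 'cx': 315.5849392153922, 'cy': 199.20098533043304, 'view': array([[-0.9102459 , -0.41365665, -0.01845474,  0.48068886],
       [ 0.28921352, -0.66704191,  0.6865935 , -0.17520366],
       [-0.29632405,  0.61963155,  0.72680726, -1.08774085],
       [ 0.        ,  0.        ,  0.        ,  1.        ]])}
top {'vertical_fov': 42.86046103576358, 'cx': 326.1285734130005, 'cy': 191.41006535311175, 'view': array([[ 5.85485573e-03, -9.99982714e-01,  5.41024542e-04,
        -1.03788082e-02],
       [ 9.92801876e-01,  5.87753285e-03,  1.19623954e-01,
        -5.58066878e-01],
       [-1.19625066e-01, -1.63250813e-04,  9.92819126e-01,
        -1.69343112e+00],
       [ 0.00000000e+00,  0.00000000e+00,  0.00000000e+00,
         1.00000000e+00]])}
```

View pics/scene0.png

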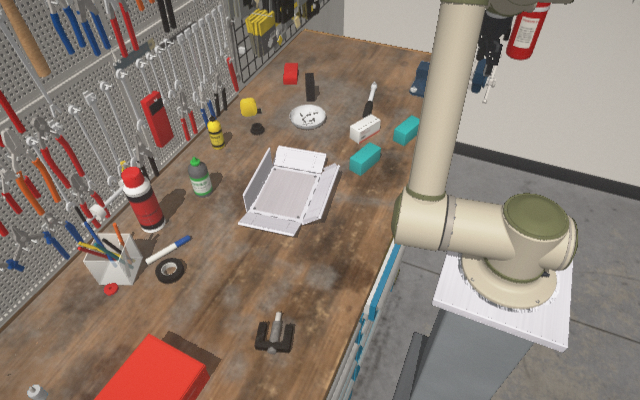

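View pics/top0.png

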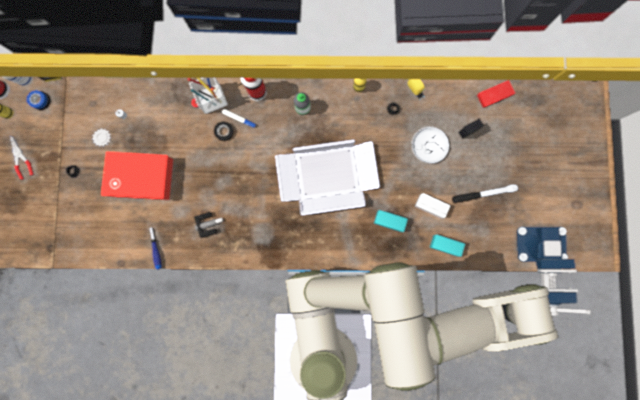

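The scene view shows the tray at about (290,190), a white carton at (365,128), teal boxes at (364,158) and (407,130), and the pedal at (275,333). In the top view the same things are at (327,175), (433,205), (391,221), (449,245) and (208,224). The white one fits the description, so I'll confirm it in an enlarged crop.

```bash
python3 - <<'E'
from h import *
a=cv2.imread('pics/top0.png'); b=cv2.imread('pics/scene0.png')
A=cv2.resize(a[130:260,265:475],None,fx=3.8,fy=3.8,interpolation=cv2.INTER_CUBIC)[:, :798]
B=cv2.resize(b[105:240,230:430],None,fx=4,fy=4,interpolation=cv2.INTER_CUBIC)
cv2.imwrite('pics/cropA.png',A); cv2.imwrite('pics/cropB.png',B)
pt=env.camera_params('top')
# carton top face
hsv=cv2.cvtColor(a,cv2.COLOR_BGR2HSV); m=((hsv[...,1]<40)&(hsv[...,2]>190)).astype(np.uint8)
n,l,st,c=cv2.connectedComponentsWithStats(m)
for i in range(1,n):
    if st[i,4]>150 and 130<c[i,1]<260 and 265<c[i,0]<475:
        cs,_=cv2.findContours((l==i).astype(np.uint8),0,1); r=cv2.minAreaRect(cs[0]); print(st[i],c[i],r)
        for z in (0.01,.05): print(z,[plane(pt,*q,z)[:2].round(3).tolist() for q in cv2.boxPoints(r)], plane(pt,*r[0],z)[:2].round(4))
E
```

```text
[414 127  35  36 972] [430.87139918 144.73662551] ((431.0, 144.5), (35.0, 34.0), 90.0)
0.01 [[0.789, -0.312], [0.79, -0.431], [0.666, -0.428], [0.665, -0.311]] [ 0.7273 -0.3705]
0.05 [[0.779, -0.305], [0.78, -0.421], [0.659, -0.418], [0.658, -0.304]] [ 0.7186 -0.3621]
[293 139  62  12 198] [323.55050505 144.77272727] ((323.5400085449219, 144.78001403808594), (3.3941123485565186, 61.65970993041992), 81.8698959350586)
0.01 [[0.714, 0.11], [0.746, -0.102], [0.734, -0.104], [0.702, 0.108]] [0.7241 0.0029]
0.05 [[0.706, 0.107], [0.737, -0.1], [0.725, -0.102], [0.694, 0.105]] [0.7155 0.0026]
[ 275  141  105   74 5594] [327.55470147 177.47461566] ((327.6220703125, 178.99905395507812), (63.386600494384766, 99.98455810546875), 81.78079223632812)
0.01 [[0.688, 0.176], [0.74, -0.168], [0.521, -0.197], [0.47, 0.141]] [ 0.6041 -0.012 ]
0.05 [[0.68, 0.171], [0.731, -0.164], [0.517, -0.193], [0.468, 0.137]] [ 0.5982 -0.0119]
[416 193  34  25 484] [432.32024793 205.20041322] ((432.2877502441406, 205.20974731445312), (32.12779235839844, 15.225780487060547), 24.775142669677734)
0.01 [[0.515, -0.31], [0.562, -0.333], [0.516, -0.432], [0.469, -0.409]] [ 0.5155 -0.3709]
0.05 [[0.511, -0.303], [0.557, -0.325], [0.513, -0.422], [0.466, -0.4]] [ 0.5117 -0.3626]
```

View pics/cropA.png

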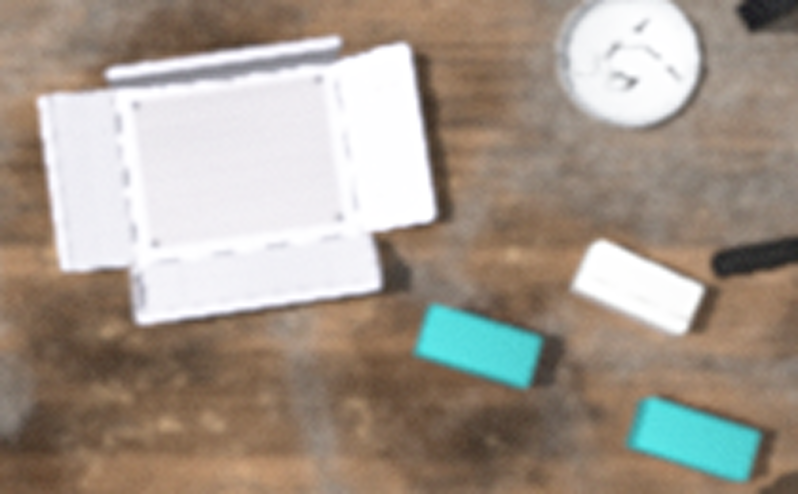

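View pics/cropB.png

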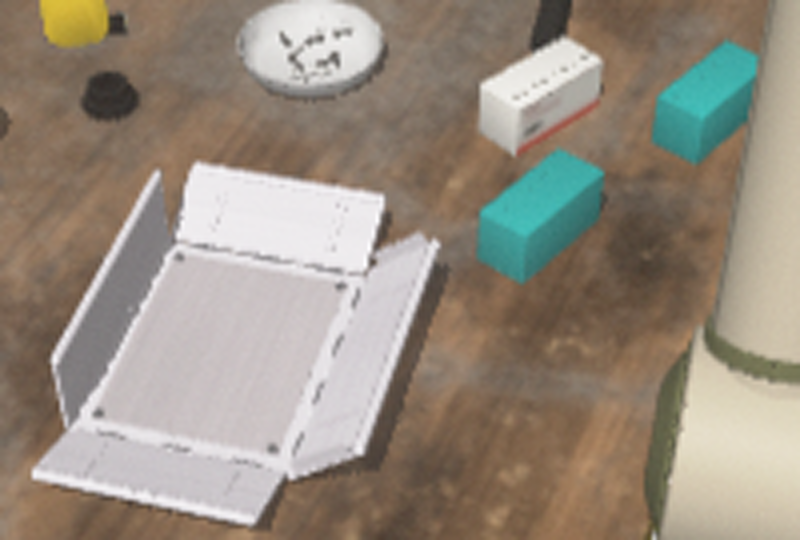

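The crop confirms it: the white carton with the red band is the one meant, and both others are plain teal. Crop A shows the floor rivets at (138,105), (320,78), (338,217) and (155,242). Next is the tray pose.

```bash
cat > tray.py <<'E'
from h import *
P=lambda x,y:((x+.5)/3.8-.5+265,(y+.5)/3.8-.5+130)
Q=lambda x,y:((x+.5)/4-.5+230,(y+.5)/4-.5+105)
pt=env.camera_params('top'); ps=env.camera_params('scene')
d=np.array([plane(pt,*P(*q),.011) for q in [(138,105),(320,78),(338,217),(155,242)]])
e=np.array([plane(ps,*Q(*q),.011) for q in [(97,413),(181,257),(341,286),(272,449)]])
if __name__=='__main__':
    for a in (d,e):
        c=a.mean(0); xa=(a[0]+a[1]-a[2]-a[3])[:2] if a is d else (a[0]+a[1]-a[2]-a[3])[:2]
        ya=(a[0]+a[3]-a[1]-a[2])[:2]
        print(a[:,:2].round(3).tolist(),c[:2].round(4),np.linalg.norm(xa)/2,np.linalg.norm(ya)/2,np.degrees(np.arctan2(xa[1],xa[0])),np.degrees(np.arctan2(ya[1],ya[0]))-90)
    # rims: triangulate corners top vs scene
    def tri(p1,p2):
        o1,d1=ray(pt,*P(*p1)); o2,d2=ray(ps,*Q(*p2)); A=np.stack([d1,-d2],1); t=np.linalg.lstsq(A,o2-o1,rcond=None)[0]
        return ((o1+d1*t[0]+o2+d2*t[1])/2).round(4), np.linalg.norm(o1+d1*t[0]-o2-d2*t[1]).round(4)
    for n,a,b in [('L back',(40,96),(35,474)),('L front',(63,269),(255,523)),('R back',(410,44),(197,165)),('R front',(435,222),(384,195)),('F left',(137,322),(362,455)),('F right',(380,292),(437,240)),('B left',(107,72),(55,362)),('B right',(340,40),(158,172))]: print(n,tri(a,b))
E
python3 tray.py
```

```text
[[0.679, 0.081], [0.705, -0.085], [0.578, -0.101], [0.554, 0.064]] [ 0.629  -0.0104] 0.1277553173236911 0.16739295570467638 7.46165839886618 8.546494265357879
[[0.684, 0.082], [0.706, -0.086], [0.578, -0.106], [0.554, 0.063]] [ 0.6306 -0.0118] 0.1299047525092381 0.17018671889966872 8.585501274140372 7.83783308621355
L back (array([0.6806, 0.1668, 0.0373]), np.float64(0.0032))
L front (array([0.5259, 0.1442, 0.0365]), np.float64(0.0008))
R back (array([ 0.7318, -0.1653,  0.0346]), np.float64(0.0009))
R front (array([ 0.5731, -0.1848,  0.0408]), np.float64(0.0071))
F left (array([0.4784, 0.0772, 0.055 ]), np.float64(0.0006))
F right (array([ 0.5086, -0.1345,  0.0587]), np.float64(0.0068))
B left (array([0.6947, 0.1044, 0.0802]), np.float64(0.0017))
B right (array([ 0.7256, -0.0994,  0.0798]), np.float64(0.0004))
```

The tray is at about (0.630, -0.011), yawed 8°. Its side walls stand at about 22° and the front wall at about 40°. The measured sizes and heights fit the description. I'll write a small helper that turns world targets into tool-frame rows.

```bash
cat > go.py <<'E'
import sys,json
from h import *
T0=np.array([.630,-.011,0]);A=np.radians(8.2);RT=np.array([[np.cos(A),-np.sin(A),0],[np.sin(A),np.cos(A),0],[0,0,1]])
def w(p): return T0+RT@np.array(p,float)
def plan(tgt,th,n):
    "tgt world TCP, th tool-x heading deg (None keep)"
    s=env.observe(); p=np.array(s['position']); R=np.array(s['tool_rot']); h=np.arctan2(R[1,0],R[0,0])
    dh=0 if th is None else (np.radians(th)-h+np.pi)%(2*np.pi)-np.pi
    st=(np.array(tgt)-p)/n
    rows=[]
    for i in range(n):
        a=h+dh*i/n; x=np.array([np.cos(a),np.sin(a)]); y=np.array([np.sin(a),-np.cos(a)])
        rows.append(dict(tx=round(100*float(st[:2]@x),1),ty=round(100*float(st[:2]@y),1),tz=round(-100*st[2],1),yaw=round(-dh/n,3)))
    print('h',np.degrees(h).round(1),'p',p.round(3),'F',s['ft_force'].round(1),'t',s['time_s']); print(json.dumps(rows))
def tp():
    s=env.observe(); return (RT.T@(np.array(s['position'])-T0)).round(4)
E
python3 -c "
from go import *
t=w([-.02,-.205,.2]);print(t);plan(t,98.2,12)"
```

```text
[ 0.63944341 -0.21675671  0.2       ]
h 22.5 p [ 0.21  -0.508  0.242] F [ 0.8 -0.1  0.1] t 0.1
[{"tx": 4.2, "ty": -0.9, "tz": 0.3, "yaw": -0.11}, {"tx": 4.3, "ty": -0.4, "tz": 0.3, "yaw": -0.11}, {"tx": 4.3, "ty": 0.1, "tz": 0.3, "yaw": -0.11}, {"tx": 4.3, "ty": 0.5, "tz": 0.3, "yaw": -0.11}, {"tx": 4.2, "ty": 1.0, "tz": 0.3, "yaw": -0.11}, {"tx": 4.1, "ty": 1.5, "tz": 0.3, "yaw": -0.11}, {"tx": 3.9, "ty": 1.9, "tz": 0.3, "yaw": -0.11}, {"tx": 3.6, "ty": 2.3, "tz": 0.3, "yaw": -0.11}, {"tx": 3.4, "ty": 2.7, "tz": 0.3, "yaw": -0.11}, {"tx": 3.0, "ty": 3.1, "tz": 0.3, "yaw": -0.11}, {"tx": 2.7, "ty": 3.4, "tz": 0.3, "yaw": -0.11}, {"tx": 2.3, "ty": 3.7, "tz": 0.3, "yaw": -0.11}]
```

>>> {"op": "carry_out", "data": {
  "rows": [
    {"tx": 4.2, "ty": -0.9, "tz": 0.3, "yaw": -0.11},
    {"tx": 4.3, "ty": -0.4, "tz": 0.3, "yaw": -0.11},
    {"tx": 4.3, "ty": 0.1, "tz": 0.3, "yaw": -0.11},
    {"tx": 4.3, "ty": 0.5, "tz": 0.3, "yaw": -0.11},
    {"tx": 4.2, "ty": 1.0, "tz": 0.3, "yaw": -0.11},
    {"tx": 4.1, "ty": 1.5, "tz": 0.3, "yaw": -0.11},
    {"tx": 3.9, "ty": 1.9, "tz": 0.3, "yaw": -0.11},
    {"tx": 3.6, "ty": 2.3, "tz": 0.3, "yaw": -0.11},
    {"tx": 3.4, "ty": 2.7, "tz": 0.3, "yaw": -0.11},
    {"tx": 3.0, "ty": 3.1, "tz": 0.3, "yaw": -0.11},
    {"tx": 2.7, "ty": 3.4, "tz": 0.3, "yaw": -0.11},
    {"tx": 2.3, "ty": 3.7, "tz": 0.3, "yaw": -0.11}
  ],
  "jaw": 1,
  "squeeze": 30
}}

```text
time_s: 1.3
position: [0.6456, -0.199, 0.2]
tool_rot: [[-0.184, 0.983, -0.006], [0.983, 0.184, 0.006], [0.007, -0.005, -1.0]]
ft_force: [0.4, -1.1, -0.1]
grip_width: -0.0002
```

```bash
python3 -c "
from go import *
print(tp());plan(w([-.02,-.205,.06]),98.2,4)"
```

```text
[-0.0114 -0.1883  0.2   ]
h 100.6 p [ 0.646 -0.199  0.2  ] F [ 0.4 -1.1 -0.1] t 1.3
[{"tx": -0.4, "ty": -0.2, "tz": 3.5, "yaw": 0.01}, {"tx": -0.4, "ty": -0.2, "tz": 3.5, "yaw": 0.01}, {"tx": -0.4, "ty": -0.2, "tz": 3.5, "yaw": 0.01}, {"tx": -0.4, "ty": -0.2, "tz": 3.5, "yaw": 0.01}]
```

>>> {"op": "carry_out", "data": {
  "rows": [
    {"tx": -0.8, "ty": -0.4, "tz": 3, "yaw": 0.02},
    {"tx": -0.8, "ty": -0.4, "tz": 4, "yaw": 0.02},
    {"tx": -0.2, "ty": 0, "tz": 4, "yaw": 0},
    {"tz": 3},
    {"tz": 2},
    {"tz": 1},
    {"tz": 0.5}
  ]
}}

```text
validation failed for argument at $.ro...
```

```bash
python3 - <<'E'
from go import *
print(tp());plan(w([-.02,-.205,.024]),98.2,1)
p=env.camera_params('wrist');im=env.get_image('wrist');save('wr1',im)
E
```

```text
[-0.0114 -0.1883  0.2   ]
h 100.6 p [ 0.646 -0.199  0.2  ] F [ 0.4 -1.1 -0.1] t 1.3
[{"tx": -1.6, "ty": -0.9, "tz": 17.6, "yaw": 0.042}]
```

View pics/wr1.png

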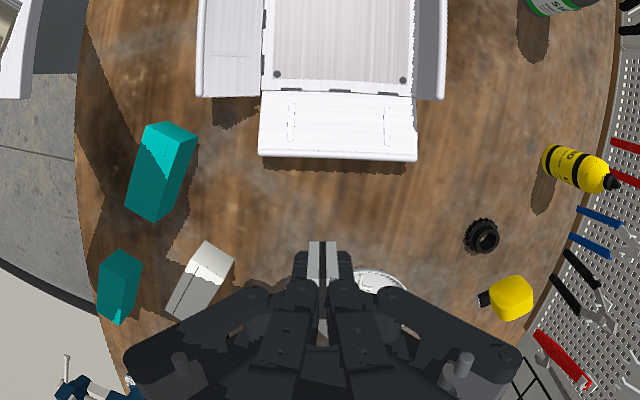

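The wrist view shows the right wall's rim at about (258..415,158). The closed tips at (322,245) are outside it and clear. The move was refused because rows need all four fields, so I'm resending it.

>>> {"op": "carry_out", "data": {
  "rows": [
    {"tx": -0.8, "ty": -0.4, "tz": 3, "yaw": 0.02},
    {"tx": -0.8, "ty": -0.4, "tz": 4, "yaw": 0.02},
    {"tx": -0.2, "ty": 0, "tz": 4, "yaw": 0},
    {"tx": 0, "ty": 0, "tz": 3, "yaw": 0},
    {"tx": 0, "ty": 0, "tz": 2, "yaw": 0},
    {"tx": 0, "ty": 0, "tz": 1, "yaw": 0},
    {"tx": 0, "ty": 0, "tz": 0.5, "yaw": 0}
  ]
}}

```text
time_s: 2.05
position: [0.6458, -0.2088, 0.0148]
tool_rot: [[-0.16, 0.987, -0.007], [0.987, 0.16, 0.01], [0.011, -0.005, -1.0]]
ft_force: [-0.2, 0.9, 0.6]
grip_width: -0.0001
```

```bash
python3 - <<'E'
from go import *
print(tp());plan(w([-.02,-.205,.024]),98.2,1)
E
```

```text
[-0.0126 -0.198   0.0148]
h 99.2 p [ 0.646 -0.209  0.015] F [-0.2  0.9  0.6] t 2.05
[{"tx": -0.7, "ty": -0.8, "tz": -0.9, "yaw": 0.017}]
```

>>> {"op": "carry_out", "data": {
  "rows": [
    {"tx": 0.8, "ty": 0, "tz": 0, "yaw": 0.01},
    {"tx": 0.8, "ty": 0, "tz": 0, "yaw": 0.01},
    {"tx": 0.6, "ty": 0, "tz": -0.6, "yaw": 0},
    {"tx": 0.6, "ty": 0, "tz": -0.8, "yaw": 0},
    {"tx": 0.6, "ty": 0, "tz": -0.8, "yaw": 0},
    {"tx": 0.6, "ty": 0, "tz": -0.7, "yaw": 0}
  ]
}}

```text
time_s: 2.65
position: [0.6408, -0.1699, 0.0508]
tool_rot: [[-0.138, 0.99, -0.001], [0.99, 0.138, 0.001], [0.001, -0.001, -1.0]]
ft_force: [-0.2, -1.6, -1.0]
grip_width: 0.0002
```

```bash
python3 - <<'E'
from go import *
print(tp());im=env.get_image('top');im2=env.get_image('scene');
save('c1',np.hstack([cv2.resize(im[130:260,265:400],None,fx=3,fy=3),cv2.resize(im2[130:245,230:365],(405,390))]))
E
```

```text
[-0.0119 -0.1588  0.0508]
```

View pics/c1.png

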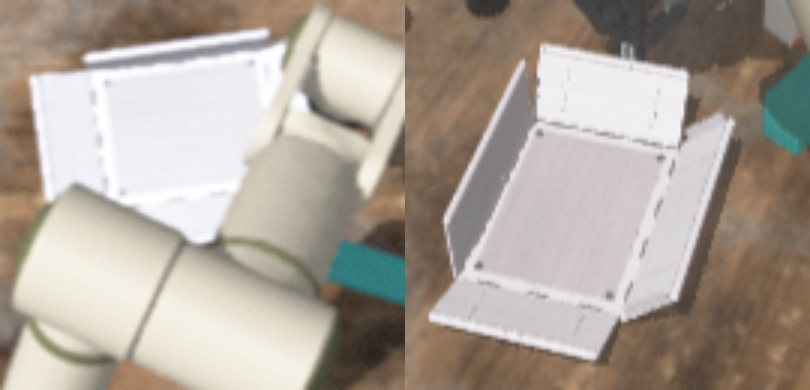

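The right wall is rising ahead of the finger and is now at about 50° (scene crop, (610,90)). I'll keep going.

>>> {"op": "carry_out", "data": {
  "rows": [
    {"tx": 0.6, "ty": 0, "tz": -0.5, "yaw": 0},
    {"tx": 0.7, "ty": 0, "tz": -0.4, "yaw": 0},
    {"tx": 0.7, "ty": 0, "tz": -0.3, "yaw": 0},
    {"tx": 0.7, "ty": 0, "tz": -0.1, "yaw": 0},
    {"tx": 0.5, "ty": 0, "tz": 0, "yaw": 0},
    {"tx": 0.3, "ty": 0, "tz": 0, "yaw": 0}
  ]
}}

```text
time_s: 3.35
position: [0.6363, -0.1322, 0.0661]
tool_rot: [[-0.139, 0.99, 0.002], [0.99, 0.139, -0.0], [-0.0, 0.002, -1.0]]
ft_force: [0.1, -1.5, 1.7]
grip_width: -0.0001
```

```bash
python3 -c "
from go import *
print(tp(),env.observe()['ft_force'])"
```

```text
[-0.0111 -0.1208  0.0661] [ 0.13223065 -1.48922394  1.66178419]
```

>>> {"op": "carry_out", "data": {
  "rows": [
    {"tx": 0.3, "ty": 0, "tz": 0, "yaw": 0},
    {"tx": 0.2, "ty": 0, "tz": 0, "yaw": 0},
    {"tx": 0.1, "ty": 0, "tz": 0, "yaw": 0}
  ]
}}

```text
time_s: 3.65
position: [0.6353, -0.1253, 0.0656]
tool_rot: [[-0.139, 0.99, 0.001], [0.99, 0.139, 0.0], [-0.0, 0.001, -1.0]]
ft_force: [-0.3, -5.6, 1.3]
grip_width: 0.0002
```

```bash
python3 -c "
from go import *
print(tp(),env.observe()['ft_force'])"
```

```text
[-0.011  -0.1139  0.0656] [-0.3469312  -5.60763901  1.32593387]
```

>>> {"op": "carry_out", "data": {
  "rows": [
    {"tx": 0.2, "ty": 0, "tz": 0, "yaw": 0},
    {"tx": 0.1, "ty": 0, "tz": 0, "yaw": 0}
  ]
}}

```text
time_s: 3.85
position: [0.6353, -0.1254, 0.0657]
tool_rot: [[-0.138, 0.99, 0.002], [0.99, 0.138, -0.005], [-0.006, 0.002, -1.0]]
ft_force: [0.7, -5.1, 1.1]
grip_width: -0.0002
```

```bash
python3 -c "
from go import *
print(tp(),env.observe()['ft_force'])"
```

```text
[-0.011  -0.114   0.0657] [ 0.72248083 -5.10182498  1.09044542]
```

The right wall is at its end stop: there was no motion on the last push and the force held at about 5 N. Now over to the left wall.

>>> {"op": "carry_out", "data": {
  "rows": [
    {"tx": -1.5, "ty": 0, "tz": 0, "yaw": 0},
    {"tx": -1, "ty": 0, "tz": -3, "yaw": 0},
    {"tx": 0, "ty": 0, "tz": -4.5, "yaw": 0},
    {"tx": 2, "ty": 0, "tz": -3.5, "yaw": 0},
    {"tx": 4.5, "ty": 0, "tz": 0, "yaw": 0},
    {"tx": 4.5, "ty": 0, "tz": 0, "yaw": 0},
    {"tx": 4.5, "ty": 0, "tz": 0, "yaw": 0},
    {"tx": 4.5, "ty": 0, "tz": 0, "yaw": 0},
    {"tx": 4.5, "ty": 0, "tz": 0, "yaw": 0},
    {"tx": 4.5, "ty": 0, "tz": 0, "yaw": 0},
    {"tx": 4, "ty": 0, "tz": 0, "yaw": 0},
    {"tx": 0.5, "ty": 0, "tz": 0, "yaw": 0}
  ]
}}

```text
time_s: 5.05
position: [0.5933, 0.1844, 0.1769]
tool_rot: [[-0.129, 0.992, -0.005], [0.992, 0.129, 0.004], [0.005, -0.004, -1.0]]
ft_force: [-0.4, -0.7, -0.3]
grip_width: 0.0001
```

```bash
python3 -c "
from go import *
print(tp(),env.observe()['ft_force']);plan(w([-.015,.202,.02]),98.2,4)"
```

```text
[-0.0084  0.1986  0.1769] [-0.43261103 -0.65875292 -0.270502  ]
h 97.4 p [0.593 0.184 0.177] F [-0.4 -0.7 -0.3] t 5.05
[{"tx": 0.1, "ty": -0.2, "tz": 3.9, "yaw": -0.003}, {"tx": 0.1, "ty": -0.2, "tz": 3.9, "yaw": -0.003}, {"tx": 0.1, "ty": -0.2, "tz": 3.9, "yaw": -0.003}, {"tx": 0.1, "ty": -0.2, "tz": 3.9, "yaw": -0.003}]
```

>>> {"op": "carry_out", "data": {
  "rows": [
    {"tx": 0.3, "ty": -0.2, "tz": 4, "yaw": -0.01},
    {"tx": 0.1, "ty": -0.2, "tz": 4, "yaw": 0},
    {"tx": 0, "ty": 0, "tz": 3.5, "yaw": 0},
    {"tx": 0, "ty": 0, "tz": 2, "yaw": 0},
    {"tx": 0, "ty": 0, "tz": 1, "yaw": 0},
    {"tx": 0, "ty": 0, "tz": 0.4, "yaw": 0}
  ]
}}

```text
time_s: 5.65
position: [0.5911, 0.1854, 0.0234]
tool_rot: [[-0.139, 0.99, -0.003], [0.99, 0.139, 0.006], [0.006, -0.002, -1.0]]
ft_force: [-0.8, -0.4, 0.9]
grip_width: -0.0
```

```bash
python3 -c "
from go import *
print(tp(),env.observe()['ft_force'])"
```

```text
[-0.0105  0.1999  0.0234] [-0.84205194 -0.42798992  0.94676425]
```

>>> {"op": "carry_out", "data": {
  "rows": [
    {"tx": -0.8, "ty": 0, "tz": 0.3, "yaw": 0},
    {"tx": -0.8, "ty": 0, "tz": 0, "yaw": 0},
    {"tx": -0.6, "ty": 0, "tz": -0.4, "yaw": 0},
    {"tx": -0.6, "ty": 0, "tz": -0.8, "yaw": 0},
    {"tx": -0.6, "ty": 0, "tz": -0.8, "yaw": 0},
    {"tx": -0.6, "ty": 0, "tz": -0.7, "yaw": 0},
    {"tx": -0.6, "ty": 0, "tz": -0.6, "yaw": 0},
    {"tx": -0.6, "ty": 0, "tz": -0.4, "yaw": 0},
    {"tx": -0.6, "ty": 0, "tz": -0.4, "yaw": 0}
  ]
}}

```text
time_s: 6.55
position: [0.6008, 0.1273, 0.0694]
tool_rot: [[-0.137, 0.991, 0.004], [0.99, 0.137, 0.018], [0.018, 0.006, -1.0]]
ft_force: [-0.5, 1.4, -0.4]
grip_width: -0.0001
```

```bash
python3 - <<'E'
from go import *
print(tp(),env.observe()['ft_force'])
im2=env.get_image('scene');save('c2',cv2.resize(im2[130:245,230:365],None,fx=4,fy=4))
E
```

```text
[-0.0092  0.1411  0.0694] [-0.48131287  1.35307597 -0.42755679]
```

View pics/c2.png

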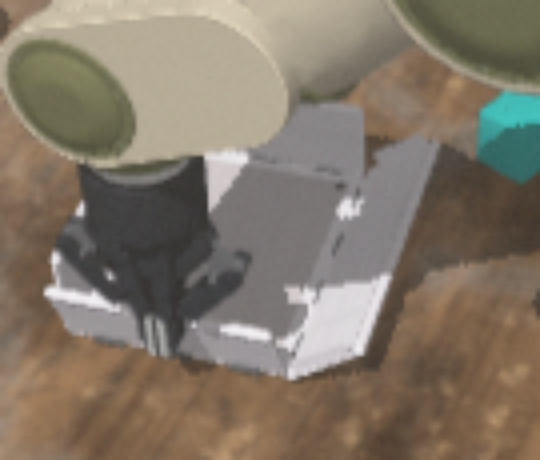

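The left wall is rising with the fingers on its outer face at about (160,340). I'll push on to the stop.

>>> {"op": "carry_out", "data": {
  "rows": [
    {"tx": -0.6, "ty": 0, "tz": 0, "yaw": 0},
    {"tx": -0.6, "ty": 0, "tz": 0, "yaw": 0},
    {"tx": -0.6, "ty": 0, "tz": 0, "yaw": 0},
    {"tx": -0.4, "ty": 0, "tz": 0, "yaw": 0},
    {"tx": -0.3, "ty": 0, "tz": 0, "yaw": 0},
    {"tx": -0.2, "ty": 0, "tz": 0, "yaw": 0}
  ]
}}

```text
time_s: 7.2
position: [0.6052, 0.1021, 0.07]
tool_rot: [[-0.136, 0.991, 0.005], [0.99, 0.136, 0.028], [0.027, 0.009, -1.0]]
ft_force: [-1.5, 15.6, 3.6]
grip_width: 0.0001
```

```bash
python3 -c "
from go import *
print(tp(),env.observe()['ft_force'])"
```

```text
[-0.0085  0.1155  0.07  ] [-1.46680661 15.61081646  3.59101743]
```

The left wall is at its stop, with 15 N showing. I'll retreat up and outward, then turn to the front wall.

>>> {"op": "carry_out", "data": {
  "rows": [
    {"tx": 1.5, "ty": 0, "tz": 0, "yaw": 0},
    {"tx": 1, "ty": 0, "tz": -3, "yaw": 0},
    {"tx": 0, "ty": 0, "tz": -4.5, "yaw": 0},
    {"tx": 0, "ty": 0, "tz": -4, "yaw": 0},
    {"tx": 0, "ty": 0, "tz": 0, "yaw": 0}
  ]
}}

```text
time_s: 7.7
position: [0.5999, 0.1255, 0.1871]
tool_rot: [[-0.137, 0.991, -0.001], [0.99, 0.137, 0.025], [0.025, 0.003, -1.0]]
ft_force: [1.2, 1.6, 0.2]
grip_width: -0.0001
```

```bash
python3 -c "
from go import *
print(tp(),env.observe()['ft_force'],env.observe()['q']);plan(w([-.178,0,.19]),8.2,12)"
```

```text
[-0.0103  0.1394  0.1871] [1.22642961 1.61237575 0.19741092] [ 0.17155454 30.38428127 69.18114871  1.46775643 80.48132198 -7.9408031 ]
h 97.9 p [0.6   0.126 0.187] F [1.2 1.6 0.2] t 7.7
[{"tx": -1.2, "ty": -1.4, "tz": -0.0, "yaw": 0.13}, {"tx": -1.3, "ty": -1.2, "tz": -0.0, "yaw": 0.13}, {"tx": -1.5, "ty": -1.0, "tz": -0.0, "yaw": 0.13}, {"tx": -1.6, "ty": -0.8, "tz": -0.0, "yaw": 0.13}, {"tx": -1.7, "ty": -0.6, "tz": -0.0, "yaw": 0.13}, {"tx": -1.8, "ty": -0.4, "tz": -0.0, "yaw": 0.13}, {"tx": -1.8, "ty": -0.2, "tz": -0.0, "yaw": 0.13}, {"tx": -1.8, "ty": 0.1, "tz": -0.0, "yaw": 0.13}, {"tx": -1.8, "ty": 0.3, "tz": -0.0, "yaw": 0.13}, {"tx": -1.7, "ty": 0.5, "tz": -0.0, "yaw": 0.13}, {"tx": -1.6, "ty": 0.8, "tz": -0.0, "yaw": 0.13}, {"tx": -1.5, "ty": 1.0, "tz": -0.0, "yaw": 0.13}]
```

>>> {"op": "carry_out", "data": {
  "rows": [
    {"tx": -1.2, "ty": -1.4, "tz": 0, "yaw": 0.13},
    {"tx": -1.3, "ty": -1.2, "tz": 0, "yaw": 0.13},
    {"tx": -1.5, "ty": -1.0, "tz": 0, "yaw": 0.13},
    {"tx": -1.6, "ty": -0.8, "tz": 0, "yaw": 0.13},
    {"tx": -1.7, "ty": -0.6, "tz": 0, "yaw": 0.13},
    {"tx": -1.8, "ty": -0.4, "tz": 0, "yaw": 0.13},
    {"tx": -1.8, "ty": -0.2, "tz": 0, "yaw": 0.13},
    {"tx": -1.8, "ty": 0.1, "tz": 0, "yaw": 0.13},
    {"tx": -1.8, "ty": 0.3, "tz": 0, "yaw": 0.13},
    {"tx": -1.7, "ty": 0.5, "tz": 0, "yaw": 0.13},
    {"tx": -1.6, "ty": 0.8, "tz": 0, "yaw": 0.13},
    {"tx": -1.5, "ty": 1.0, "tz": 0, "yaw": 0.13}
  ]
}}

```text
time_s: 8.9
position: [0.4439, -0.0357, 0.1767]
tool_rot: [[0.996, 0.09, -0.011], [0.09, -0.996, 0.019], [-0.01, -0.02, -1.0]]
ft_force: [0.4, -1.3, 0.2]
grip_width: -0.0001
```

```bash
python3 -c "
from go import *
print(tp(),env.observe()['tool_rot'][:,2]);plan(w([-.178,0,.19]),8.2,3)"
```

```text
[-0.1877  0.0021  0.1767] [-0.01143397  0.01897358 -0.9997546 ]
h 5.2 p [ 0.444 -0.036  0.177] F [ 0.4 -1.3  0.2] t 8.9
[{"tx": 0.3, "ty": 0.1, "tz": -0.4, "yaw": -0.018}, {"tx": 0.3, "ty": 0.1, "tz": -0.4, "yaw": -0.018}, {"tx": 0.3, "ty": 0.1, "tz": -0.4, "yaw": -0.018}]
```

>>> {"op": "carry_out", "data": {
  "rows": [
    {"tx": 0.3, "ty": 0, "tz": 3.5, "yaw": -0.03},
    {"tx": 0.3, "ty": 0, "tz": 4, "yaw": -0.02},
    {"tx": 0, "ty": 0, "tz": 3, "yaw": 0},
    {"tx": 0, "ty": 0, "tz": 2, "yaw": 0},
    {"tx": 0, "ty": 0, "tz": 0.8, "yaw": 0},
    {"tx": 0, "ty": 0, "tz": 0, "yaw": 0}
  ]
}}

```text
time_s: 9.5
position: [0.4465, -0.0339, 0.038]
tool_rot: [[0.991, 0.136, -0.013], [0.136, -0.991, 0.016], [-0.01, -0.017, -1.0]]
ft_force: [0.8, -0.3, -0.2]
grip_width: -0.0004
```

```bash
python3 -c "
from go import *
print(tp(),env.observe()['tool_rot'][:,2]);plan(w([-.178,0,.04]),8.2,1)"
```

```text
[-0.1849  0.0036  0.038 ] [-0.01267576  0.01557153 -0.99979841]
h 7.8 p [ 0.446 -0.034  0.038] F [ 0.8 -0.3 -0.2] t 9.5
[{"tx": 0.7, "ty": 0.4, "tz": -0.2, "yaw": -0.007}]
```

>>> {"op": "carry_out", "data": {
  "rows": [
    {"tx": 1, "ty": 0, "tz": 0, "yaw": 0},
    {"tx": 1, "ty": 0, "tz": 0, "yaw": 0},
    {"tx": 0.8, "ty": 0, "tz": 0, "yaw": 0},
    {"tx": 0.6, "ty": 0, "tz": -0.4, "yaw": 0},
    {"tx": 0.6, "ty": 0, "tz": -0.6, "yaw": 0},
    {"tx": 0.6, "ty": 0, "tz": -0.5, "yaw": 0},
    {"tx": 0.6, "ty": 0, "tz": -0.5, "yaw": 0},
    {"tx": 0.6, "ty": 0, "tz": -0.4, "yaw": 0},
    {"tx": 0.6, "ty": 0, "tz": -0.3, "yaw": 0}
  ]
}}

```text
time_s: 10.4
position: [0.5152, -0.0247, 0.0701]
tool_rot: [[0.99, 0.137, -0.012], [0.137, -0.99, 0.013], [-0.01, -0.015, -1.0]]
ft_force: [-2.1, -0.4, -1.5]
grip_width: -0.0002
```

```bash
python3 - <<'E'
from go import *
print(tp(),env.observe()['ft_force'])
im2=env.get_image('scene');im=env.get_image('wrist');save('c3',np.hstack([cv2.resize(im2[130:245,230:365],(400,340)),cv2.resize(im[:,120:520],(400,340))]))
E
```

```text
[-0.1156  0.0028  0.0701] [-2.08013025 -0.37709531 -1.49831653]
```

View pics/c3.png

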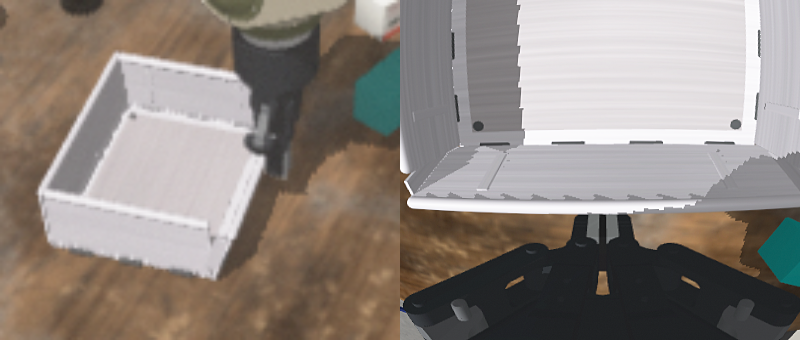

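Both side walls stand. The front wall is nearly up, and its lips are outside the side walls (scene crop, (215,240)). Now I'll close it.

>>> {"op": "carry_out", "data": {
  "rows": [
    {"tx": 0.6, "ty": 0, "tz": 0, "yaw": 0},
    {"tx": 0.5, "ty": 0, "tz": 0, "yaw": 0},
    {"tx": 0.4, "ty": 0, "tz": 0, "yaw": 0},
    {"tx": 0.3, "ty": 0, "tz": 0, "yaw": 0},
    {"tx": 0.2, "ty": 0, "tz": 0, "yaw": 0}
  ]
}}

```text
time_s: 11.0
position: [0.5368, -0.0218, 0.0697]
tool_rot: [[0.99, 0.137, -0.011], [0.137, -0.99, 0.013], [-0.009, -0.015, -1.0]]
ft_force: [-3.9, -0.9, 1.7]
grip_width: 0.0
```

```bash
python3 -c "
from go import *
print(tp(),env.observe()['ft_force'])"
```

```text
[-0.0938  0.0026  0.0697] [-3.88599322 -0.93334524  1.65774582]
```

>>> {"op": "carry_out", "data": {
  "rows": [
    {"tx": 0.3, "ty": 0, "tz": 0, "yaw": 0},
    {"tx": 0.3, "ty": 0, "tz": 0, "yaw": 0}
  ]
}}

```text
time_s: 11.2
position: [0.5373, -0.0216, 0.0695]
tool_rot: [[0.99, 0.139, -0.027], [0.139, -0.99, 0.012], [-0.025, -0.016, -1.0]]
ft_force: [-21.0, -5.8, 16.8]
grip_width: 0.0001
```

```bash
python3 -c "
from go import *
print(tp(),env.observe()['ft_force'])"
```

```text
[-0.0933  0.0027  0.0695] [-20.95674058  -5.8364922   16.84111172]
```

The front wall is at its stop, with 21 N showing. I'll back off, rise and go above the carton with the jaws open.

>>> {"op": "carry_out", "data": {
  "rows": [
    {"tx": -1.5, "ty": 0, "tz": 0, "yaw": 0},
    {"tx": -1, "ty": 0, "tz": -3, "yaw": 0},
    {"tx": 0, "ty": 0, "tz": -4.5, "yaw": 0},
    {"tx": 0, "ty": 0, "tz": -4, "yaw": 0},
    {"tx": 0, "ty": 0, "tz": 0, "yaw": 0}
  ],
  "jaw": -1
}}

```text
time_s: 11.7
position: [0.515, -0.0269, 0.1882]
tool_rot: [[0.99, 0.138, -0.029], [0.138, -0.99, 0.013], [-0.027, -0.016, -1.0]]
ft_force: [0.5, 0.3, -0.0]
grip_width: 0.0725
```

```bash
python3 -c "
from go import *
print(env.observe()['tool_rot'][:,2]);plan([.512,-.363,.19],65.6,11)"
```

```text
[-0.02892266  0.01255058 -0.99950286]
h 7.9 p [ 0.515 -0.027  0.188] F [ 0.5  0.3 -0. ] t 11.7
[{"tx": -0.4, "ty": 3.0, "tz": -0.0, "yaw": -0.091}, {"tx": -0.7, "ty": 3.0, "tz": -0.0, "yaw": -0.091}, {"tx": -1.0, "ty": 2.9, "tz": -0.0, "yaw": -0.091}, {"tx": -1.3, "ty": 2.8, "tz": -0.0, "yaw": -0.091}, {"tx": -1.5, "ty": 2.7, "tz": -0.0, "yaw": -0.091}, {"tx": -1.7, "ty": 2.5, "tz": -0.0, "yaw": -0.091}, {"tx": -2.0, "ty": 2.3, "tz": -0.0, "yaw": -0.091}, {"tx": -2.2, "ty": 2.2, "tz": -0.0, "yaw": -0.091}, {"tx": -2.4, "ty": 1.9, "tz": -0.0, "yaw": -0.091}, {"tx": -2.5, "ty": 1.7, "tz": -0.0, "yaw": -0.091}, {"tx": -2.7, "ty": 1.5, "tz": -0.0, "yaw": -0.091}]
```

>>> {"op": "carry_out", "data": {
  "rows": [
    {"tx": -0.4, "ty": 3.0, "tz": 0, "yaw": -0.09},
    {"tx": -0.7, "ty": 3.0, "tz": 0, "yaw": -0.09},
    {"tx": -1.0, "ty": 2.9, "tz": 0, "yaw": -0.09},
    {"tx": -1.3, "ty": 2.8, "tz": 0, "yaw": -0.09},
    {"tx": -1.5, "ty": 2.7, "tz": 0, "yaw": -0.09},
    {"tx": -1.7, "ty": 2.5, "tz": 0, "yaw": -0.09},
    {"tx": -2.0, "ty": 2.3, "tz": 0, "yaw": -0.09},
    {"tx": -2.2, "ty": 2.2, "tz": 0, "yaw": -0.09},
    {"tx": -2.4, "ty": 1.9, "tz": 0, "yaw": -0.09},
    {"tx": -2.5, "ty": 1.7, "tz": 0, "yaw": -0.09},
    {"tx": -2.0, "ty": 1.2, "tz": 0, "yaw": -0.09},
    {"tx": 0, "ty": 0, "tz": 0, "yaw": 0}
  ]
}}

```text
time_s: 12.9
position: [0.516, -0.3691, 0.1751]
tool_rot: [[0.389, 0.921, -0.029], [0.921, -0.388, 0.016], [0.004, -0.033, -0.999]]
ft_force: [-0.3, 0.8, -0.0]
grip_width: 0.0852
```

```bash
python3 - <<'E'
from go import *
plan([.512,-.363,.19],65.6,1); print(env.observe()['grip_width'])
p=env.camera_params('wrist');im=env.get_image('wrist');save('w2',im)
E
```

```text
h 67.1 p [ 0.516 -0.369  0.175] F [-0.3  0.8 -0. ] t 12.9
[{"tx": 0.4, "ty": -0.6, "tz": -1.5, "yaw": 0.027}]
0.08520806620861963
```

View pics/w2.png

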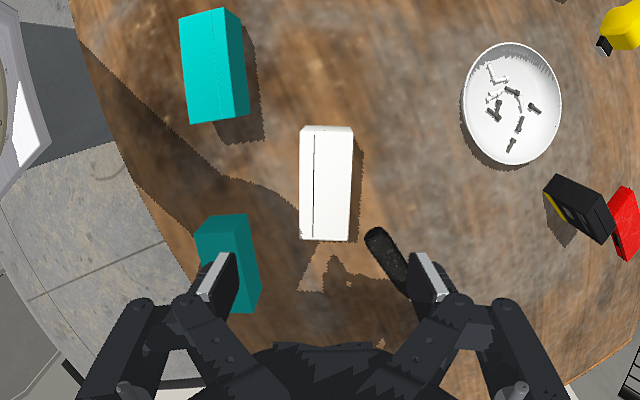

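The wrist view shows the carton's top at corners (301,128), (353,128), (350,240) and (300,239). One teal box is at (228,262), near the left finger. Casting these onto z=0.05.

```bash
python3 - <<'E'
from go import *
p=env.camera_params('wrist'); im=cv2.imread('pics/w2.png'); hsv=cv2.cvtColor(im,cv2.COLOR_BGR2HSV)
m=((hsv[...,1]<40)&(hsv[...,2]>180)).astype(np.uint8); n,l,st,c=cv2.connectedComponentsWithStats(m); k=l[200,335]; print(st[k])
cs,_=cv2.findContours((l==k).astype(np.uint8),0,1); cnt=max(cs,key=cv2.contourArea)
W=np.array([plane(p,*q[0],.05,True)[:2] for q in cnt],np.float32)
r=cv2.minAreaRect(W*1000); print(r, cv2.boxPoints(r).round(0).tolist())
b=((hsv[...,0]>80)&(hsv[...,0]<100)&(hsv[...,1]>120)).astype(np.uint8); n,l,st,c=cv2.connectedComponentsWithStats(b)
for i in range(1,n):
    if st[i,4]>1000:
        cc=max(cv2.findContours((l==i).astype(np.uint8),0,1)[0],key=cv2.contourArea)
        print('teal',st[i],cv2.boxPoints(cv2.minAreaRect(np.array([plane(p,*q[0],.05,True)[:2]*1000 for q in cc],np.float32))).round(0).tolist())
E
```

```text
[ 299  126   54  115 5737]
((516.3623046875, -363.09478759765625), (103.76554870605469, 44.770896911621094), 65.81143951416016) [[475.0, -401.0], [516.0, -420.0], [558.0, -325.0], [517.0, -307.0]]
teal [ 178    7   73  118 6678] [[428.0, -264.0], [483.0, -282.0], [513.0, -186.0], [457.0, -169.0]]
teal [ 193  214   69   99 3458] [[346.0, -452.0], [405.0, -470.0], [440.0, -360.0], [382.0, -341.0]]
```

>>> {"op": "carry_out", "data": {
  "rows": [
    {"tx": 0.3, "ty": 0.1, "tz": 1, "yaw": 0.02},
    {"tx": 0.2, "ty": 0.1, "tz": 3, "yaw": 0},
    {"tx": 0, "ty": 0, "tz": 3, "yaw": 0},
    {"tx": 0, "ty": 0, "tz": 2, "yaw": 0},
    {"tx": 0, "ty": 0, "tz": 0, "yaw": 0}
  ],
  "jaw": -0.4
}}

```text
time_s: 13.45
position: [0.5182, -0.3555, 0.0794]
tool_rot: [[0.414, 0.91, -0.03], [0.91, -0.414, 0.019], [0.005, -0.035, -0.999]]
ft_force: [-0.3, 0.1, 0.6]
grip_width: 0.0597
```

```bash
python3 -c "
from go import *
plan([.516,-.363,.031],65.8,1); print(env.observe()['grip_width'],env.observe()['tool_rot'][:,2])"
```

```text
h 65.5 p [ 0.518 -0.356  0.079] F [-0.3  0.1  0.6] t 13.45
[{"tx": -0.8, "ty": 0.1, "tz": 4.8, "yaw": -0.005}]
0.05974097050933429 [-0.0296996   0.01933399 -0.99937187]
```

>>> {"op": "carry_out", "data": {
  "rows": [
    {"tx": -0.5, "ty": 0.2, "tz": 0, "yaw": 0},
    {"tx": -0.3, "ty": 0, "tz": 1.5, "yaw": 0},
    {"tx": 0, "ty": 0, "tz": 1.5, "yaw": 0},
    {"tx": 0, "ty": 0, "tz": 1, "yaw": 0},
    {"tx": 0, "ty": 0, "tz": 0.4, "yaw": 0},
    {"tx": 0, "ty": 0, "tz": 0, "yaw": 0}
  ]
}}

```text
time_s: 14.05
position: [0.5183, -0.3631, 0.0393]
tool_rot: [[0.415, 0.909, -0.023], [0.91, -0.415, 0.013], [0.002, -0.027, -1.0]]
ft_force: [-0.1, 0.1, 0.4]
grip_width: 0.0596
```

```bash
python3 -c "
from go import *
plan([.516,-.363,.031],65.8,1); print(env.observe()['grip_width'],env.observe()['tool_rot'][:,2])"
```

```text
h 65.5 p [ 0.518 -0.363  0.039] F [-0.1  0.1  0.4] t 14.05
[{"tx": -0.1, "ty": -0.2, "tz": 0.8, "yaw": -0.006}]
0.05956714353995097 [-0.02327504  0.01287013 -0.99964625]
```

>>> {"op": "carry_out", "data": {
  "rows": [
    {"tx": 0, "ty": -0.2, "tz": 0.5, "yaw": 0},
    {"tx": 0, "ty": 0, "tz": 0.3, "yaw": 0},
    {"tx": 0, "ty": 0, "tz": 0, "yaw": 0}
  ]
}}

```text
time_s: 14.35
position: [0.5168, -0.3626, 0.0324]
tool_rot: [[0.416, 0.909, -0.021], [0.91, -0.415, 0.011], [0.001, -0.024, -1.0]]
ft_force: [0.7, -0.8, -1.0]
grip_width: 0.0596
```

>>> {"op": "carry_out", "data": {
  "rows": [
    {"tx": 0, "ty": 0, "tz": 0, "yaw": 0},
    {"tx": 0, "ty": 0, "tz": 0, "yaw": 0},
    {"tx": 0, "ty": 0, "tz": 0, "yaw": 0},
    {"tx": 0, "ty": 0, "tz": 0, "yaw": 0},
    {"tx": 0, "ty": 0, "tz": 0, "yaw": 0}
  ],
  "jaw": 1,
  "squeeze": 30
}}

```text
time_s: 14.85
position: [0.5169, -0.3627, 0.0329]
tool_rot: [[0.416, 0.909, -0.021], [0.91, -0.415, 0.01], [0.001, -0.023, -1.0]]
ft_force: [0.7, -0.3, -0.6]
grip_width: 0.0447
```

>>> {"op": "carry_out", "data": {
  "rows": [
    {"tx": 0, "ty": 0, "tz": -1, "yaw": 0},
    {"tx": 0, "ty": 0, "tz": -3, "yaw": 0},
    {"tx": 0, "ty": 0, "tz": -4.5, "yaw": 0},
    {"tx": 0, "ty": 0, "tz": -4.5, "yaw": 0},
    {"tx": 0, "ty": 0, "tz": -2, "yaw": 0},
    {"tx": 0, "ty": 0, "tz": 0, "yaw": 0}
  ]
}}

```text
time_s: 15.45
position: [0.5197, -0.3639, 0.1904]
tool_rot: [[0.416, 0.909, -0.022], [0.91, -0.415, 0.012], [0.002, -0.025, -1.0]]
ft_force: [0.7, 0.1, -2.0]
grip_width: 0.0447
```

```bash
python3 - <<'E'
from go import *
s=env.observe();print(s['grip_width'],s['tool_rot'][:,2],s['ft_force']); plan(w([0,0,.185]),98.2,10)
E
```

```text
0.044726504863393836 [-0.02217493  0.01193754 -0.99968283] [ 0.67374374  0.06836778 -2.0357348 ]
h 65.4 p [ 0.52  -0.364  0.19 ] F [ 0.7  0.1 -2. ] t 15.45
[{"tx": 3.7, "ty": -0.5, "tz": 0.1, "yaw": -0.057}, {"tx": 3.7, "ty": -0.3, "tz": 0.1, "yaw": -0.057}, {"tx": 3.7, "ty": -0.0, "tz": 0.1, "yaw": -0.057}, {"tx": 3.7, "ty": 0.2, "tz": 0.1, "yaw": -0.057}, {"tx": 3.7, "ty": 0.4, "tz": 0.1, "yaw": -0.057}, {"tx": 3.6, "ty": 0.6, "tz": 0.1, "yaw": -0.057}, {"tx": 3.6, "ty": 0.8, "tz": 0.1, "yaw": -0.057}, {"tx": 3.6, "ty": 1.0, "tz": 0.1, "yaw": -0.057}, {"tx": 3.5, "ty": 1.2, "tz": 0.1, "yaw": -0.057}, {"tx": 3.4, "ty": 1.4, "tz": 0.1, "yaw": -0.057}]
```

The carton is held: the width reads 44.7 mm and the force shows its weight, about 0.2 kg. I'll carry it over the tray, easing in at the end.

>>> {"op": "carry_out", "data": {
  "rows": [
    {"tx": 2, "ty": -0.3, "tz": 0, "yaw": -0.057},
    {"tx": 3.7, "ty": -0.3, "tz": 0, "yaw": -0.057},
    {"tx": 3.7, "ty": 0, "tz": 0, "yaw": -0.057},
    {"tx": 3.7, "ty": 0.2, "tz": 0, "yaw": -0.057},
    {"tx": 3.7, "ty": 0.4, "tz": 0, "yaw": -0.057},
    {"tx": 3.6, "ty": 0.6, "tz": 0, "yaw": -0.057},
    {"tx": 3.6, "ty": 0.8, "tz": 0, "yaw": -0.057},
    {"tx": 3.6, "ty": 1.0, "tz": 0, "yaw": -0.057},
    {"tx": 3.5, "ty": 1.2, "tz": 0, "yaw": -0.057},
    {"tx": 2.5, "ty": 1.0, "tz": 0, "yaw": -0.057},
    {"tx": 1, "ty": 0.5, "tz": 0, "yaw": 0},
    {"tx": 0, "ty": 0, "tz": 0, "yaw": 0}
  ]
}}

```text
time_s: 16.65
position: [0.6156, 0.002, 0.1756]
tool_rot: [[-0.184, 0.982, -0.05], [0.982, 0.185, 0.026], [0.034, -0.044, -0.998]]
ft_force: [-0.1, -0.8, -1.3]
grip_width: 0.0448
```

```bash
python3 - <<'E'
from go import *
s=env.observe();print(tp(),s['grip_width'],s['tool_rot'].round(3),s['ft_force']); plan(w([0,0,.045]),98.2,4)
save('w3',env.get_image('wrist'))
E
```

```text
[-0.0124  0.0149  0.1756] 0.04483417449992796 [[-0.184  0.982 -0.05 ]
 [ 0.982  0.185  0.026]
 [ 0.034 -0.044 -0.998]] [-0.05990196 -0.75117924 -1.26795044]
h 100.6 p [0.616 0.002 0.176] F [-0.1 -0.8 -1.3] t 16.65
[{"tx": -0.4, "ty": 0.3, "tz": 3.3, "yaw": 0.011}, {"tx": -0.4, "ty": 0.3, "tz": 3.3, "yaw": 0.011}, {"tx": -0.4, "ty": 0.3, "tz": 3.3, "yaw": 0.011}, {"tx": -0.4, "ty": 0.3, "tz": 3.3, "yaw": 0.011}]
```

View pics/w3.png

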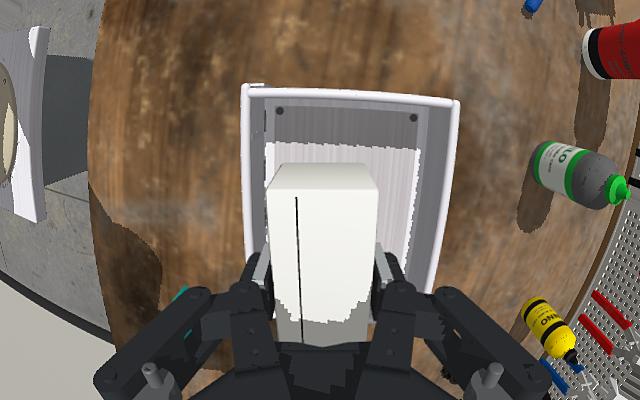

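The carton hangs upright over the tray at about (325,250) and all four walls are standing. I'll centre it first, then lower slowly.

>>> {"op": "carry_out", "data": {
  "rows": [
    {"tx": -0.6, "ty": 0.5, "tz": 0, "yaw": 0.02},
    {"tx": -0.6, "ty": 0.5, "tz": 0, "yaw": 0.02},
    {"tx": -0.5, "ty": 0.4, "tz": 0, "yaw": 0},
    {"tx": -0.1, "ty": 0.1, "tz": 1, "yaw": 0},
    {"tx": 0, "ty": 0, "tz": 2, "yaw": 0},
    {"tx": 0, "ty": 0, "tz": 2.5, "yaw": 0},
    {"tx": 0, "ty": 0, "tz": 2, "yaw": 0},
    {"tx": 0, "ty": 0, "tz": 1.5, "yaw": 0},
    {"tx": 0, "ty": 0, "tz": 0.5, "yaw": 0},
    {"tx": 0, "ty": 0, "tz": 0, "yaw": 0}
  ]
}}

```text
time_s: 17.7
position: [0.6287, -0.0216, 0.0716]
tool_rot: [[-0.128, 0.99, -0.052], [0.991, 0.13, 0.025], [0.032, -0.048, -0.998]]
ft_force: [0.1, -0.2, -0.9]
grip_width: 0.0447
```

```bash
python3 - <<'E'
from go import *
s=env.observe();print(tp(),s['grip_width'],s['tool_rot'].round(3),s['ft_force']); plan(w([0,0,.043]),98.2,4)
E
```

```text
[-0.0028 -0.0103  0.0716] 0.044702340222263895 [[-0.128  0.99  -0.052]
 [ 0.991  0.13   0.025]
 [ 0.032 -0.048 -0.998]] [ 0.0670507  -0.21121415 -0.90170692]
h 97.4 p [ 0.629 -0.022  0.072] F [ 0.1 -0.2 -0.9] t 17.7
[{"tx": 0.3, "ty": 0.1, "tz": 0.7, "yaw": -0.004}, {"tx": 0.3, "ty": 0.1, "tz": 0.7, "yaw": -0.004}, {"tx": 0.3, "ty": 0.1, "tz": 0.7, "yaw": -0.004}, {"tx": 0.3, "ty": 0.1, "tz": 0.7, "yaw": -0.004}]
```

>>> {"op": "carry_out", "data": {
  "rows": [
    {"tx": 0.3, "ty": 0.2, "tz": 0.6, "yaw": 0},
    {"tx": 0.2, "ty": 0.1, "tz": 0.6, "yaw": 0},
    {"tx": 0, "ty": 0, "tz": 0.5, "yaw": 0},
    {"tx": 0, "ty": 0, "tz": 0.3, "yaw": 0},
    {"tx": 0, "ty": 0, "tz": 0, "yaw": 0}
  ]
}}

```text
time_s: 18.2
position: [0.6313, -0.0156, 0.0519]
tool_rot: [[-0.128, 0.991, -0.048], [0.991, 0.129, 0.025], [0.031, -0.045, -0.999]]
ft_force: [0.2, 0.1, -1.4]
grip_width: 0.0443
```

>>> {"op": "carry_out", "data": {
  "rows": [
    {"tx": 0, "ty": 0, "tz": 0.3, "yaw": 0},
    {"tx": 0, "ty": 0, "tz": 0.2, "yaw": 0},
    {"tx": 0, "ty": 0, "tz": 0, "yaw": 0}
  ]
}}

```text
time_s: 18.5
position: [0.6312, -0.0155, 0.0469]
tool_rot: [[-0.128, 0.991, -0.048], [0.991, 0.129, 0.024], [0.03, -0.044, -0.999]]
ft_force: [0.2, -0.2, -1.2]
grip_width: 0.0446
```

>>> {"op": "carry_out", "data": {
  "rows": [
    {"tx": 0, "ty": 0, "tz": 0.2, "yaw": 0},
    {"tx": 0, "ty": 0, "tz": 0.1, "yaw": 0}
  ]
}}

```text
time_s: 18.7
position: [0.6313, -0.0154, 0.0444]
tool_rot: [[-0.128, 0.991, -0.047], [0.991, 0.129, 0.024], [0.03, -0.043, -0.999]]
ft_force: [-2.3, 1.9, 6.4]
grip_width: 0.0444
```

>>> {"op": "carry_out", "data": {
  "rows": [
    {"tx": 0, "ty": 0, "tz": 0.1, "yaw": 0},
    {"tx": 0, "ty": 0, "tz": 0.1, "yaw": 0}
  ]
}}

```text
time_s: 18.9
position: [0.6312, -0.0151, 0.044]
tool_rot: [[-0.128, 0.991, -0.046], [0.991, 0.129, 0.024], [0.03, -0.042, -0.999]]
ft_force: [-3.8, 1.1, 7.7]
grip_width: 0.0445
```

>>> {"op": "carry_out", "data": {
  "rows": [
    {"tx": 0, "ty": 0, "tz": 0.2, "yaw": 0},
    {"tx": 0, "ty": 0, "tz": 0.2, "yaw": 0}
  ]
}}

```text
time_s: 19.1
position: [0.6313, -0.0143, 0.0432]
tool_rot: [[-0.129, 0.991, -0.044], [0.991, 0.13, 0.024], [0.029, -0.04, -0.999]]
ft_force: [-8.3, 0.7, 17.2]
grip_width: 0.0443
```

It has reached the floor height: z is 0.043 as expected, and the load has come off the wrist. Releasing with a partial opening.

>>> {"op": "carry_out", "data": {
  "rows": [
    {"tx": 0, "ty": 0, "tz": 0, "yaw": 0},
    {"tx": 0, "ty": 0, "tz": 0, "yaw": 0}
  ],
  "jaw": 1,
  "squeeze": 20
}}

```text
time_s: 19.3
position: [0.6316, -0.0145, 0.0441]
tool_rot: [[-0.129, 0.991, -0.042], [0.991, 0.13, 0.023], [0.028, -0.039, -0.999]]
ft_force: [0.6, -1.5, -1.4]
grip_width: 0.0448
```

>>> {"op": "carry_out", "data": {
  "rows": [
    {"tx": 0, "ty": 0, "tz": 0, "yaw": 0},
    {"tx": 0, "ty": 0, "tz": 0, "yaw": 0},
    {"tx": 0, "ty": 0, "tz": 0, "yaw": 0},
    {"tx": 0, "ty": 0, "tz": 0, "yaw": 0}
  ],
  "jaw": -0.4
}}

```text
time_s: 19.7
position: [0.6317, -0.0146, 0.0436]
tool_rot: [[-0.129, 0.991, -0.042], [0.991, 0.13, 0.023], [0.029, -0.039, -0.999]]
ft_force: [0.7, 0.1, -0.2]
grip_width: 0.0597
```

>>> {"op": "carry_out", "data": {
  "rows": [
    {"tx": 0, "ty": 0.1, "tz": -1, "yaw": 0},
    {"tx": 0, "ty": 0, "tz": -2, "yaw": 0},
    {"tx": 0, "ty": 0, "tz": -3, "yaw": 0},
    {"tx": 0, "ty": 0, "tz": -4, "yaw": 0},
    {"tx": 0, "ty": 0, "tz": -4, "yaw": 0},
    {"tx": -2, "ty": -2, "tz": -2, "yaw": 0},
    {"tx": -4, "ty": -2, "tz": 0, "yaw": 0},
    {"tx": -4, "ty": -2, "tz": 0, "yaw": 0},
    {"tx": -4, "ty": -2, "tz": 0, "yaw": 0},
    {"tx": -4, "ty": -2, "tz": 0, "yaw": 0},
    {"tx": -4, "ty": -2, "tz": 0, "yaw": 0},
    {"tx": -4, "ty": -2, "tz": 0, "yaw": 0}
  ]
}}

```text
time_s: 20.9
position: [0.534, -0.2989, 0.2181]
tool_rot: [[-0.139, 0.99, -0.033], [0.99, 0.14, 0.019], [0.023, -0.03, -0.999]]
ft_force: [0.7, 0.1, 0.7]
grip_width: 0.0598
```

```bash
python3 - <<'E'
from go import *
a=env.get_image('top');b=env.get_image('scene')
save('f1',np.hstack([cv2.resize(a[125:265,260:400],(400,400)),cv2.resize(b[115:250,225:360],(400,400))]))
E
```

```text
(no output)
```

View pics/f1.png

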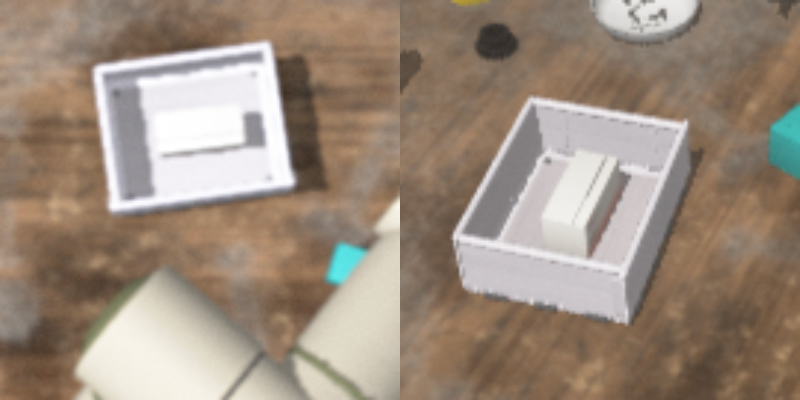

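The final view shows all four walls standing with the corners closed. The carton stands flat in the middle, at (200,130) in the top half and (580,200) in the scene half, with the red band at its foot, and the arm is clear. I'll let the arm settle and hand in.

>>> {"op": "carry_out", "data": {
  "rows": [
    {"tx": 0, "ty": 0, "tz": 0, "yaw": 0},
    {"tx": 0, "ty": 0, "tz": 0, "yaw": 0}
  ]
}}

```text
time_s: 21.2
position: [0.5329, -0.302, 0.2185]
tool_rot: [[-0.132, 0.991, -0.033], [0.991, 0.133, 0.018], [0.022, -0.03, -0.999]]
ft_force: [0.6, 0.4, 0.6]
grip_width: 0.0602
```

```bash
python3 -c "
from rig import env
s=env.observe();print(s['time_s'],s['ft_force'],abs(s['qvel']).max());print(env.close_job())"
```

```text
21.2 [0.55974451 0.38960288 0.58223501] 0.656402738327871
the job is handed in; nothing more can be done
None
```

The tray is set up with the carton inside, and I handed the job in at 21.2 s of the 70 s allowed. I raised the right wall, then the left, then the front, each until it stopped moving against its end stop.

**Carton:** I picked the white carton with the red band and lowered it to the tray floor until it touched. I pressed it flat with about 17 N, then let go with a small jaw opening.

**Last checks:** The final top and scene pictures show all four walls upright and the corners closed. The carton stands flat and right way up near the middle of the tray. The arm was clear, with no contact force beyond sensor noise. I never went near the pedal, but it is outside the final crops.

**What was off:**
- **Refused move:** one early move was refused because its rows lacked fields. Nothing moved, and I resent it.
- **Tool tilt:** the tool picked up a tilt of up to about 3° during the work, so one edge of the carton touched the floor slightly before the rest.
- **Flatness:** I judged it from the pictures and the tool height at contact (0.043 m, as expected), not by a separate measurement.

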